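# Latch the orange-covered optics case

### The arm

A 6-joint arm with a two-finger parallel gripper is mounted at the origin on a cart in front of the work surface, level with it; the furniture and walls round the work are solid. World frame = base frame: x ahead of the robot, y to its left, z up, the work surface at z = 0. Lengths are in mm, angles in rad, forces in N, time in s.
With the tool pointing down it reaches from about 275 to 750 mm from the base axis. Payload 10.2 kg.
Tool frame: the origin (TCP) lies at the very end of the fingers, on their centre line; the grasp point (between the pads) lies 19 mm behind it; x points along the fingers, y is the direction in which the jaws open and shut, and the axes are right-handed (so a half turn about x gives the same grasp; the last joint's range is limited). The gripper opens to 85 mm and grips with 20 to 120 N. Pads are 22 mm wide; open, the fingers measure 114 mm over their backs; the gripper's body (76 mm by 85 mm) begins 54 mm behind the grasp point. The pads swing forward as they close: fully open they stand 13 mm farther back than shut.
Start: joints at [-1.435, 0.313, 1.498, -0, 1.331, -0.223], TCP at [184.342, -491.578, 231.294] pointing down, gripper open.
Joint ranges: [-2.94, 2.94], [-0.97, 2.17], [0.19, 2.56], [-1.23, 4.37], [0.02, 3.11], [-2.88, 2.88]. Speed limits (rad/s): [2.39, 2.39, 3.01, 3.14, 3.14, 3.14].

### API

Orientations are given as a unit quaternion [w, x, y, z].
In Python, from rig import ctrl, viewer, finish_job gives the robot as it stands.
- The arm moves only by the tool carry_out, never from a script. Its argument "targets" is a list of rows, each an object of numbers: "x", "y", "z": the shift along the world's x, y, z in m; "ax", "ay", "az": the turn, a rotation vector about the world's x, y, z in rad; "hand": the opening, from -1 (shut) to 1 (fully open). A call has 1 to 5 rows; each row is the pose to reach, as a shift and turn from the pose commanded when the call began; what a row does not reach only later rows make up. A row lasts 1/8 s, in which the tool goes at most 62.5 mm and 10.7 degrees, less where a joint would pass 70% of its speed; a pose out of reach is approached as far as the arm can. A call with a gripper value outside its range is refused whole. The fingers move at their own pace and stop on an object; "grip_force" is the grip in N (left out, the last holds). Time passes only in rows, so rows that repeat a pose let the fingers close. It gives the time, the measured TCP pose, the force and the opening at its end, in the units of the state.
- ctrl.sense(): the state, without advancing time (a new reading comes with each control period).
- viewer.capture(name): name is "side" or "top"; returns the picture (400x640x3 uint8, blue, green, red); there is no depth.
- viewer.camera_info(name): a dict with "fx", "fy", "cx", "cy" (pixels), "R" (3x3) and "t" (3): a world point X has camera coordinates R X + t. Camera axes: x right, y down, z forward; pixel columns grow to the right and rows downward; lengths in mm; the calibration is good to about 2 mm. A picture is of the moment at which its call begins. camera_info takes no time and is no camera call.
- finish_job(): hands the job in, once; it reports no verdict.
The state is a dict: "time_s": time; "joints": joint angles; "dq": joint speeds; "tau": joint torques, N m; "eef_pos": TCP position; "ee_rot": TCP orientation; "force": force on the tool from outside, world axes, zero at the start; "wrist_torque": the same for the moment, N m; "grip_width": opening from 0.0 (shut) to 1.0 (fully open).
Only numpy, scipy, OpenCV 4.12 (cv2) and the standard library are available. Lean on these libraries where they do the work, as an engineer would, in place of code of your own. Each camera call takes 0.05 s, during which the arm holds its last target. There are 200 camera calls.

### The job

The small grey transport case with the orange end cover is still unlatched: tip the wire bail of its draw latch forward over the keeper on the orange cover so that it hooks, then swing the lever back and press it down flat until it snaps over centre and clamps the cover. Leave the blue-covered case, which is already latched, where it stands.

Things in the scene. Friction and masses are not known exactly. Their poses are not given: they have to be found in the camera images.
- case: Fixed grey case, orange end cover, 150x90x56 mm. Origin: on the table under the lever's pivot (66 mm up). +x runs from cover to back, y along the hinge pins, z up. Grey body x -25..65 mm; cover x -81..-29 mm, held 4 mm off by a springy gasket. On it a dark keeper: 36 mm wide lip at x -48 mm, top 74 mm up; the bar must drop beyond it (to -x), onto a flat 63 mm up.
- bail_bar (a point): Middle of the cross bar (along case y) of the U-shaped 5 mm wire bail, 49 mm wide. It swings freely on a pin 12 mm from the lever's pivot, bar 60 mm from the pin. At the start it leans 15 to 30 degrees back (+x) on a stop, bar about 130 mm up, above the lever's end. Pushed at the bar to -x past upright, it falls by itself in front of the keeper lip, bar 66 mm up.
- lever (a joint): Hinge of the steel lever, 22 mm wide, end 46 mm from the pivot, rad. 0 = shut, flat along case +x, top 73 mm above the table; pi/2 = upright. Starts at 1.7 to 1.95, leaning to the cover; stays where left. Closing swings its end over to +x and down and pulls the hooked bail (about 4 N at its end); past dead centre, at about 0.1, the pull holds it shut.
- latched_case: Bystander: the same case with a blue cover, already latched, loose, 0.9 kg, 150x90x56 mm, about 75 mm high with its latch. Origin and axes as for the other case.
There are look-alikes about, which are no part of the job. Leave any turquoise look-alike of the case alone.

How it is judged:
By the outcome, as a careful person would: the job done as asked, in the order asked, and still so for the second after the job is handed in, with the robot touching nothing.
It also fails if it takes over 35 s, if anything falls off the work surface, if the arm or the gripper's body presses on something with over 40 N, if the wrist force passes 120 N, or if a joint passes its speed limit or range.

## Working session

There is one attempt and no reset: what is moved stays moved. The work goes in short steps, Python scripts to look and compute and a tool call to move; the robot and the scene stay as the last step left them, time stands still between calls to the robot, and variables do not carry over. Pictures are saved under pics/ and viewed, about 8 in all and at most 12, crops included, and the job is handed in when it is done.

Besides the shell and the picture viewer there is one more tool, called by a JSON object that holds its "op" and its "data", one argument or row to a line. carry_out: Moves the arm, as the interface text tells. Its arguments: {"type":"object","properties":{"targets":{"type":"array"},"grip_force":{"type":"number"}},"required":["targets"]}

```bash
ls && mkdir -p pics && python3 - <<'E'
from rig import ctrl, viewer
import cv2, json
for n in("side","top"):
    cv2.imwrite(f"pics/{n}0.png",viewer.capture(n))
    i=viewer.camera_info(n);print(n,{k:(v.tolist() if hasattr(v,'tolist') else v) for k,v in i.items()})
print(ctrl.sense())
E
```

```text
pics
side {'fx': 473.65073959337406, 'fy': 473.65073959337406, 'cx': 319.74882243739575, 'cy': 203.76984454607503, 'R': [[-0.9620753866172869, -0.27276285995719596, 0.0033723423861906567], [-0.15113605977260572, 0.5227062718950242, -0.8390089658388739], [0.2270877405357013, -0.8076995577252573, -0.5441071425269235]], 't': [431.6524114849078, 190.79088630315144, 1208.702420056048]}
top {'fx': 501.83250367823797, 'fy': 501.83250367823797, 'cx': 321.02479511446694, 'cy': 190.5899077327693, 'R': [[0.020097797981857252, -0.9997087118481331, 0.013363007566670302], [-0.9908871984853617, -0.021697385813403653, -0.13293525990758193], [0.13318647977220693, -0.010569527132788355, -0.9910346344614183]], 't': [-120.90349229151617, 492.0673743727172, 1600.345767650864]}
{'time_s': 0.1, 'joints': array([-1.43540344e+00,  3.13395910e-01,  1.49833984e+00,  4.65012884e-06,
        1.33100526e+00, -2.23380083e-01]), 'dq': array([ 0.00099542, -0.00049582, -0.00236551, -0.00036786,  0.00088805,
       -0.0021629 ]), 'tau': array([ 2.35752617e-03, -4.12898755e+01, -2.60142589e+01, -2.23360885e-04,
        3.03026362e-03, -9.31623163e-06]), 'eef_pos': array([ 184.30960426, -491.34621038,  230.7993597 ]), 'ee_rot': array([ 0.12576024,  0.69577949,  0.12657132, -0.69574059]), 'force': array([ 0.04014287,  0.45730326, -0.81646893]), 'wrist_torque': array([ 0.02474986, -0.04808706, -0.02058946]), 'grip_width': 1.0030931333516784}
```

View pics/side0.png

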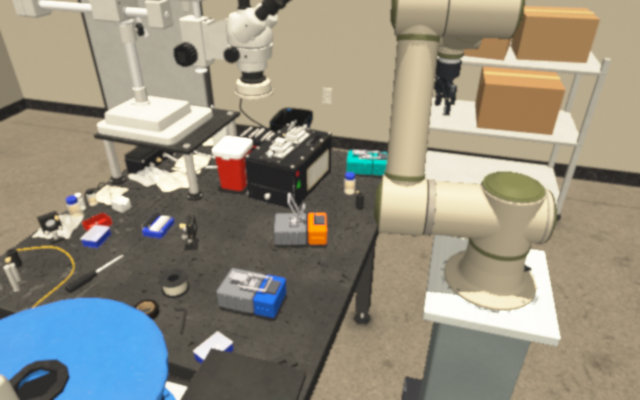

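View pics/top0.png

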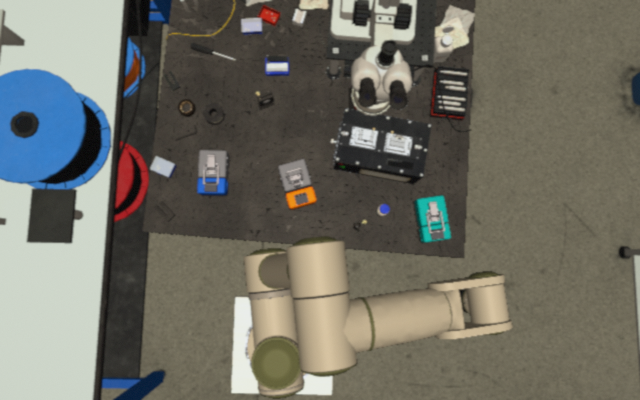

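Side picture: orange-covered case at (300,229), blue-covered at (252,292), turquoise look-alike at (367,162). Top picture: orange (297,183), blue (212,172), turquoise (433,218). The one meant is the orange-covered one with the raised bail, seen at (297,208) in the side view. I'll confirm it in one enlarged crop.

```bash
python3 - <<'E'
import cv2,numpy as np
a=cv2.imread("pics/side0.png")[185:255,260:340];b=cv2.imread("pics/top0.png")[150:220,260:340]
f=lambda i:cv2.resize(i,None,fx=7,fy=7,interpolation=cv2.INTER_CUBIC)[:, :]
r=np.vstack([f(a),f(b)]) if 0 else np.hstack([cv2.resize(a,(400,350),interpolation=cv2.INTER_CUBIC),cv2.resize(b,(400,350),interpolation=cv2.INTER_CUBIC)])
cv2.imwrite("pics/crop0.png",r)
E
```

```text
(no output)
```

View pics/crop0.png

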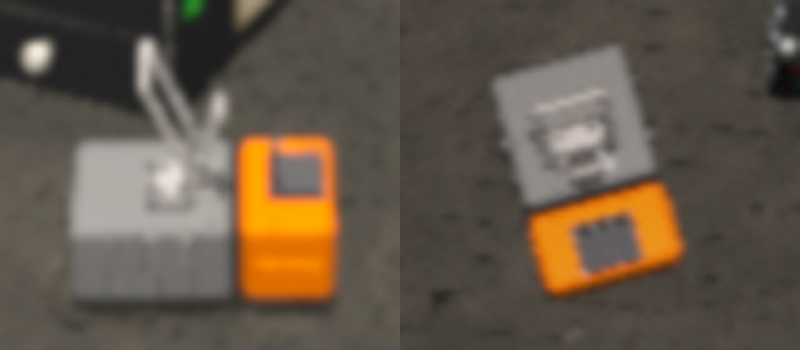

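The crop confirms it: grey case with orange cover, dark keeper at the orange top, bail up and leaning back in the side crop (145,45), and lever up at (218,98). Next I fit its pose.

```bash
cat > h.py <<'E'
import numpy as np,cv2
from rig import viewer,ctrl
from scipy.optimize import least_squares
C={n:{k:np.array(v) for k,v in viewer.camera_info(n).items()} for n in("side","top")}
def proj(n,X):
    c=C[n];p=np.atleast_2d(X)@c["R"].T+c["t"]
    return np.c_[c["fx"]*p[:,0]/p[:,2]+c["cx"],c["fy"]*p[:,1]/p[:,2]+c["cy"]]
def world(q,P):
    P=np.atleast_2d(np.array(P,float));c,s=np.cos(q[2]),np.sin(q[2])
    return np.c_[q[0]+c*P[:,0]-s*P[:,1],q[1]+s*P[:,0]+c*P[:,1],P[:,2]]
def bail(tl,tb):  # lever angle, bail angle from vertical toward +x -> pin and bar in the case frame
    pin=np.array([12*np.cos(tl),0,66+12*np.sin(tl)]);return pin,pin+60*np.array([np.sin(tb),0,np.cos(tb)])
E
python3 - <<'E'
from h import *
S=[((-81,-45,56),330,140),((-81,45,56),337,233),((-81,45,0),335,298),((65,45,56),72,235),((65,-45,56),82,143),((65,45,0),75,300)]
T=[((65,45,56),495,78),((65,-45,56),622,45),((-81,45,28),550,295),((-81,-45,28),683,250)]
su=np.array([(a/5+260-.4,b/5+185-.4) for _,a,b in S]);tu=np.array([((a-400)/5+260-.4,b/5+150-.4) for _,a,b in T])
f=lambda q:np.r_[(proj("side",world(q,[s[0] for s in S]))-su).ravel(),(proj("top",world(q,[s[0] for s in T]))-tu).ravel()]
r=least_squares(f,[450,-50,0],loss="soft_l1",x_scale=[10,10,.1]);print(r.x,r.cost);print(r.fun.reshape(-1,2).round(1))
q=r.x
# overlay
a=cv2.imread("pics/side0.png");b=cv2.imread("pics/top0.png")
K=6
def ov(n,img,x0,y0,w,h):
    im=cv2.resize(img[y0:y0+h,x0:x0+w],None,fx=K,fy=K,interpolation=cv2.INTER_CUBIC)
    def L(P,col):
        p=((proj(n,world(q,P))-[x0,y0]+.5)*K).astype(int);cv2.polylines(im,[p],False,col,1,cv2.LINE_AA)
    for z in(0,56):L([(65,45,z),(65,-45,z),(-81,-45,z),(-81,45,z),(65,45,z)],(0,255,0))
    L([(-48,18,74),(-48,-18,74)],(255,0,255))
    for tb,c in((15,(0,255,255)),(30,(0,0,255))):
        p,e=bail(1.82,np.radians(tb));L([p+[0,24.5,0],e+[0,24.5,0],e-[0,24.5,0],p-[0,24.5,0]],c)
    for tl,c in((1.7,(255,255,0)),(1.95,(255,0,0))):
        e=np.array([46*np.cos(tl),0,66+46*np.sin(tl)]);L([(0,11,66),e+[0,11,0],e-[0,11,0],(0,-11,66)],c)
    return im
cv2.imwrite("pics/ov.png",np.hstack([ov("side",a,268,185,66,75),ov("top",b,268,150,66,75)]))
E
```

```text
[ 5.21903499e+02 -3.04747486e+01  2.94663365e-01] 8.104985707673904
[[ 0.5 -0.5]
 [ 0.1 -0.6]
 [ 0.2  2.7]
 [-0.8 -0.5]
 [-0.8 -0.7]
 [-0.4  2.8]
 [-1.   0. ]
 [ 0.5 -0.7]
 [ 0.4  0.8]
 [ 0.4  2.4]]
```

View pics/ov.png

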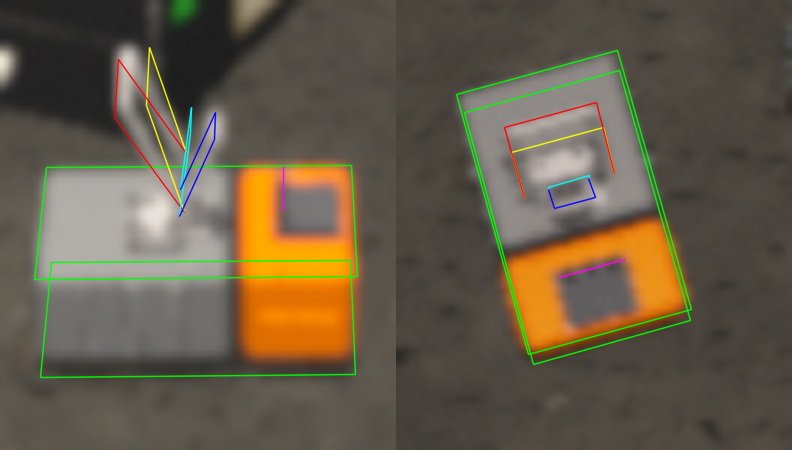

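The overlay fits the top faces and the keeper, so the pose is about right. The lever is near 1.95 and the bail leans about 27° back. I'll refit without the rounded bottom corners and work out the moves.

```bash
python3 - <<'E'
from h import *
from scipy.spatial.transform import Rotation as R
S=[((-81,-45,56),330,140),((-81,45,56),337,233),((65,45,56),72,235),((65,-45,56),82,143),((-48,18,74),260+40/6,0)]
S=S[:4]
T=[((65,45,56),495,78),((65,-45,56),622,45),((-81,45,40),550,295),((-81,-45,40),683,252)]
su=np.array([(a/5+260-.4,b/5+185-.4) for _,a,b in S]);tu=np.array([((a-400)/5+260-.4,b/5+150-.4) for _,a,b in T])
f=lambda q:np.r_[(proj("side",world(q,[s[0] for s in S]))-su).ravel(),(proj("top",world(q,[s[0] for s in T]))-tu).ravel()]
r=least_squares(f,[450,-50,0],x_scale=[10,10,.1]);print(r.x,r.cost);print(r.fun.reshape(-1,2).round(1))
# bar from side (ov 125,50 -> px) with bar far end/near end; lever end
s=ctrl.sense();w,x,y,z=s["ee_rot"];M=R.from_quat([x,y,z,w]).as_matrix();print(M.round(3))
for v in(M[:,1],):print("jaw yaw",np.arctan2(v[1],v[0]), "case yaw",r.x[2])
open("q.txt","w").write(" ".join(map(str,r.x)))
for P in[(60,0,150),(45,0,118),(-15,0,118),(-60,0,118)]:print(P,(world(r.x,P)[0]-s["eef_pos"]).round())
print("case x",np.cos(r.x[2]),np.sin(r.x[2]))
E
```

```text
[ 5.21734249e+02 -2.98281445e+01  2.97175399e-01] 3.6804161510972557
[[ 0.4 -0.4]
 [ 0.1 -0.5]
 [-0.8 -0.3]
 [-0.9 -0.6]
 [-1.2  0.1]
 [ 0.2 -0.7]
 [ 0.   0.5]
 [ 0.3  1.6]]
[[-0.     0.351 -0.936]
 [ 0.001 -0.936 -0.351]
 [-1.    -0.001 -0.   ]]
jaw yaw -1.2120243236999344 case yaw 0.2971753992432123
(60, 0, 150) [395. 479. -81.]
(45, 0, 118) [ 380.  475. -113.]
(-15, 0, 118) [ 323.  457. -113.]
(-60, 0, 118) [ 280.  444. -113.]
case x 0.9561674036038398 0.2928205871954561
```

Target case origin is about (522,-30), yaw 0.297. The heights and sizes agree to about 2 mm. The jaw axis is already nearly along case y. I'll move behind the bail, high up, with the fingers shut.

{"op": "carry_out", "data": {
  "targets": [
    {"x":0.03,"y":0.05,"z":0.01,"az":-0.06,"hand":-1},
    {"x":0.07,"y":0.1,"z":0.01,"az":-0.06,"hand":-1},
    {"x":0.11,"y":0.15,"z":0.01,"az":-0.06,"hand":-1},
    {"x":0.15,"y":0.2,"z":0.01,"az":-0.06,"hand":-1},
    {"x":0.19,"y":0.25,"z":0.01,"az":-0.06,"hand":-1}
  ]
}}

```text
invalid input at $.targets[0]: expected keys x, y, z, ax, ay, az, hand
```

{"op": "carry_out", "data": {
  "targets": [
    {"x":0.04,"y":0.045,"hand":-1},
    {"x":0.08,"y":0.09,"hand":-1},
    {"x":0.12,"y":0.135,"hand":-1},
    {"x":0.165,"y":0.18,"hand":-1},
    {"x":0.205,"y":0.229,"hand":-1}
  ]
}}

```text
invalid input at $.targets[0]: expected keys x, y, z, ax, ay, az, hand
```

```bash
cat >> h.py <<'E'
Q=np.array(list(map(float,open("q.txt").read().split())))
def where():
    s=ctrl.sense();p=s["eef_pos"];c,n=np.cos(Q[2]),np.sin(Q[2]);d=p[:2]-Q[:2]
    print("t",round(s["time_s"],2),"case frame",(c*d[0]+n*d[1]).round(1),(-n*d[0]+c*d[1]).round(1),p[2].round(1),"F case",(c*s["force"][0]+n*s["force"][1]).round(1),s["force"].round(1),"w",round(s["grip_width"],2))
def look(fn,x0=262,y0=180,w=80,h=75,K=5):
    ims=[]
    for n,(X,Y) in (("side",(x0,y0)),("top",(258,150))):
        ims.append(cv2.resize(viewer.capture(n)[Y:Y+h,X:X+w],None,fx=K,fy=K,interpolation=cv2.INTER_CUBIC))
    cv2.imwrite(fn,np.hstack(ims))
def to(P): # shift needed
    print(P,((world(Q,P)[0]-ctrl.sense()["eef_pos"])/1000).round(4))
E
python3 - <<'E'
from h import *
where()
for P in[(60,0,118),(45,0,118),(-15,0,118)]:to(P)
E
```

```text
t 0.1 case frame -457.8 -342.5 230.8 F case 0.2 [ 0.   0.5 -0.8] w 1.0
(60, 0, 118) [ 0.3948  0.4791 -0.1128]
(45, 0, 118) [ 0.3805  0.4747 -0.1128]
(-15, 0, 118) [ 0.3231  0.4571 -0.1128]
```

All keys are required in every row.

{"op": "carry_out", "data": {
  "targets": [
    {"x":0.03,"y":0.05,"z":0.01,"ax":0,"ay":0,"az":-0.06,"hand":-1},
    {"x":0.07,"y":0.1,"z":0.01,"ax":0,"ay":0,"az":-0.06,"hand":-1},
    {"x":0.11,"y":0.145,"z":0.01,"ax":0,"ay":0,"az":-0.06,"hand":-1},
    {"x":0.15,"y":0.19,"z":0.01,"ax":0,"ay":0,"az":-0.06,"hand":-1},
    {"x":0.19,"y":0.235,"z":0.01,"ax":0,"ay":0,"az":-0.06,"hand":-1}
  ]
}}

```text
time_s: 0.72
eef_pos: [375.3, -254.9, 241.2]
ee_rot: [0.105, 0.699, 0.105, -0.699]
force: [0.7, -1.0, 0.0]
grip_width: -0.003
```

{"op": "carry_out", "data": {
  "targets": [
    {"x":0.04,"y":0.045,"z":0,"ax":0,"ay":0,"az":0,"hand":-1},
    {"x":0.08,"y":0.09,"z":0,"ax":0,"ay":0,"az":0,"hand":-1},
    {"x":0.12,"y":0.135,"z":0,"ax":0,"ay":0,"az":0,"hand":-1},
    {"x":0.165,"y":0.18,"z":0,"ax":0,"ay":0,"az":0,"hand":-1},
    {"x":0.205,"y":0.225,"z":0,"ax":0,"ay":0,"az":0,"hand":-1}
  ]
}}

```text
time_s: 1.35
eef_pos: [580.5, -29.8, 241.0]
ee_rot: [-0.105, -0.699, -0.105, 0.699]
force: [-0.1, -1.5, 0.8]
grip_width: 0.001
```

```bash
python3 - <<'E'
from h import *
where();print(ctrl.sense()["eef_pos"])
for P in[(60,0,118),(45,0,118),(-15,0,118)]:to(P)
E
```

```text
t 1.35 case frame 56.2 -17.2 241.0 F case -0.5 [-0.1 -1.5  0.8] w 0.0
[580.46279583 -29.82271469 240.97266633]
(60, 0, 118) [-0.0014  0.0176 -0.123 ]
(45, 0, 118) [-0.0157  0.0132 -0.123 ]
(-15, 0, 118) [-0.0731 -0.0044 -0.123 ]
```

{"op": "carry_out", "data": {
  "targets": [
    {"x":-0.001,"y":0.018,"z":-0.04,"ax":0,"ay":0,"az":0,"hand":-1},
    {"x":-0.001,"y":0.018,"z":-0.08,"ax":0,"ay":0,"az":0,"hand":-1},
    {"x":-0.001,"y":0.018,"z":-0.121,"ax":0,"ay":0,"az":0,"hand":-1}
  ]
}}

```text
time_s: 1.72
eef_pos: [578.1, -13.1, 118.8]
ee_rot: [-0.105, -0.699, -0.106, 0.699]
force: [0.2, 0.2, -0.2]
grip_width: 0.004
```

```bash
python3 - <<'E'
from h import *
where();look("pics/l1.png")
for P in[(60,0,120),(45,0,120),(-15,0,120)]:to(P)
E
```

```text
t 1.73 case frame 58.8 -0.5 118.8 F case 0.2 [ 0.2  0.2 -0.2] w 0.0
(60, 0, 120) [0.0031 0.0008 0.0039]
(45, 0, 120) [-0.0113 -0.0036  0.0039]
(-15, 0, 120) [-0.0686 -0.0212  0.0039]
```

View pics/l1.png

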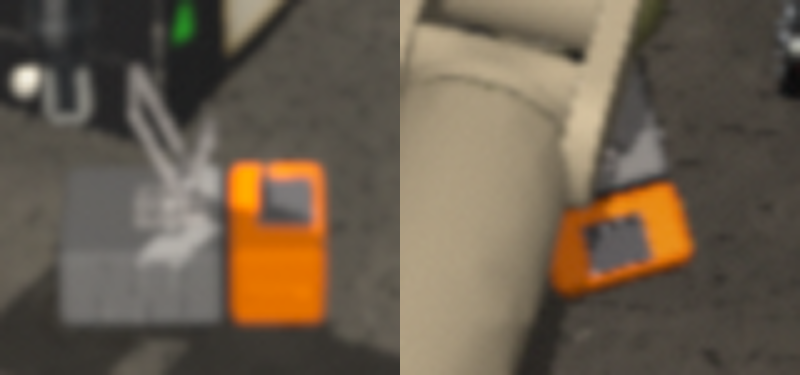

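The fingertip, at side crop (68,118), stands behind the bail bar at (135,85) and reaches about 12 mm below it. It is higher than the lever end at (210,130). I'll push toward the cover.

{"op": "carry_out", "data": {
  "targets": [
    {"x":-0.013,"y":-0.004,"z":0.001,"ax":0,"ay":0,"az":0,"hand":-1},
    {"x":-0.025,"y":-0.008,"z":0.001,"ax":0,"ay":0,"az":0,"hand":-1},
    {"x":-0.035,"y":-0.011,"z":0.001,"ax":0,"ay":0,"az":0,"hand":-1},
    {"x":-0.045,"y":-0.014,"z":0.001,"ax":0,"ay":0,"az":0,"hand":-1},
    {"x":-0.055,"y":-0.017,"z":0.001,"ax":0,"ay":0,"az":0,"hand":-1}
  ]
}}

```text
time_s: 2.45
eef_pos: [522.9, -30.8, 121.6]
ee_rot: [0.105, 0.699, 0.105, -0.699]
force: [-0.2, 0.7, 0.3]
grip_width: 0.002
```

{"op": "carry_out", "data": {
  "targets": [
    {"x":-0.008,"y":-0.002,"z":0,"ax":0,"ay":0,"az":0,"hand":-1},
    {"x":-0.008,"y":-0.002,"z":0,"ax":0,"ay":0,"az":0,"hand":-1},
    {"x":-0.008,"y":-0.002,"z":0.02,"ax":0,"ay":0,"az":0,"hand":-1}
  ]
}}

```text
time_s: 2.82
eef_pos: [514.8, -32.4, 140.6]
ee_rot: [-0.105, -0.698, -0.106, 0.7]
force: [0.3, -0.1, 0.2]
grip_width: -0.001
```

```bash
python3 - <<'E'
from h import *
where();look("pics/l2.png")
E
```

```text
t 2.83 case frame -7.4 -0.5 140.6 F case 0.3 [ 0.3 -0.1  0.2] w -0.0
```

View pics/l2.png

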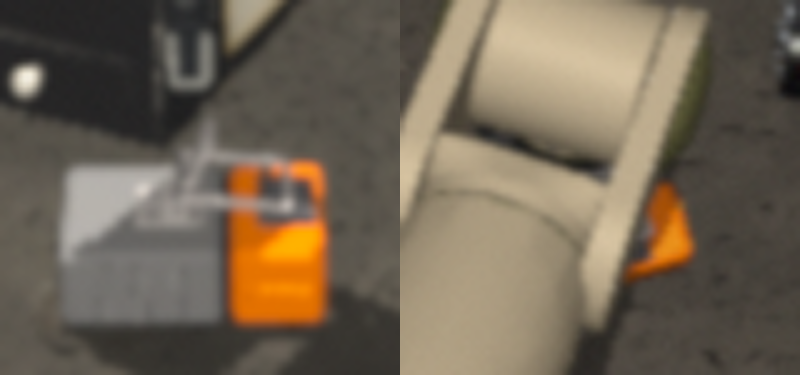

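The bail has fallen over the keeper: bar from about (285,160) to (298,210) in the side crop, lever still up at (208,135). I'll check the bar against the predicted hooked position and get the next shifts.

```bash
python3 - <<'E'
from h import *
for x,z in((-63,66),(-48,76)):print(x,((proj("side",world(Q,[(x,24.5,z),(x,-24.5,z)]))-[262,180]+.5)*5).round())
for tl in(1.7,1.95):print(tl,((proj("side",world(Q,[(46*np.cos(tl),11*s,66+46*np.sin(tl)) for s in(1,-1)]))-[262,180]+.5)*5).round())
for P in[(-50,0,140),(-45,0,100),(-30,0,100)]:to(P)
E
```

```text
-63 [[294. 220.]
 [292. 169.]]
-48 [[267. 205.]
 [266. 155.]]
1.7 [[188. 137.]
 [189. 115.]]
1.95 [[209. 142.]
 [209. 120.]]
(-50, 0, 140) [-0.0425 -0.0117 -0.0028]
(-45, 0, 100) [-0.0377 -0.0102 -0.0428]
(-30, 0, 100) [-0.0234 -0.0058 -0.0428]
```

The bar lies at the hooked position (predicted x pixels 292–294, seen 285–298), and the lever is at about 1.95. Now I'll put the finger in front of the lever.

{"op": "carry_out", "data": {
  "targets": [
    {"x":-0.02,"y":-0.006,"z":0.005,"ax":0,"ay":0,"az":0,"hand":-1},
    {"x":-0.045,"y":-0.012,"z":0.0,"ax":0,"ay":0,"az":0,"hand":-1},
    {"x":-0.045,"y":-0.012,"z":-0.02,"ax":0,"ay":0,"az":0,"hand":-1},
    {"x":-0.045,"y":-0.012,"z":-0.042,"ax":0,"ay":0,"az":0,"hand":-1},
    {"x":-0.045,"y":-0.012,"z":-0.042,"ax":0,"ay":0,"az":0,"hand":-1}
  ]
}}

```text
time_s: 3.55
eef_pos: [469.5, -44.3, 97.9]
ee_rot: [-0.105, -0.698, -0.106, 0.7]
force: [-0.3, -0.1, -0.2]
grip_width: 0.005
```

```bash
python3 - <<'E'
from h import *
where()
for th in(1.9,1.57,1.2,.8,.5,.25,0.):
    r=36;to((r*np.cos(th)-7*np.sin(th)-11,0,66+r*np.sin(th)+7*np.cos(th)))
E
```

```text
t 3.55 case frame -54.1 1.5 97.9 F case -0.3 [-0.3 -0.1 -0.2] w 0.0
(np.float64(-29.26252502089802), 0, np.float64(97.80377618870239)) [ 0.0242  0.0059 -0.0001]
(np.float64(-17.971330018936445), 0, np.float64(102.00556287252118)) [0.035  0.0092 0.0041]
(np.float64(-4.479394440610335), 0, np.float64(102.08991137615686)) [0.0479 0.0131 0.0042]
(np.float64(9.059948900201295), 0, np.float64(96.70176623781299)) [ 0.0609  0.0171 -0.0012]
(np.float64(17.236993457824), 0, np.float64(89.40239732298392)) [ 0.0687  0.0195 -0.0085]
(np.float64(22.149019466801555), 0, np.float64(81.68892948513734)) [ 0.0734  0.0209 -0.0162]
(np.float64(25.0), 0, np.float64(73.0)) [ 0.0761  0.0218 -0.0249]
```

{"op": "carry_out", "data": {
  "targets": [
    {"x":0.012,"y":0.003,"z":0,"ax":0,"ay":0,"az":0,"hand":-1},
    {"x":0.024,"y":0.006,"z":0,"ax":0,"ay":0,"az":0,"hand":-1},
    {"x":0.035,"y":0.009,"z":0.003,"ax":0,"ay":0,"az":0,"hand":-1},
    {"x":0.048,"y":0.013,"z":0.003,"ax":0,"ay":0,"az":0,"hand":-1},
    {"x":0.056,"y":0.016,"z":0,"ax":0,"ay":0,"az":0,"hand":-1}
  ]
}}

```text
time_s: 4.18
eef_pos: [527.4, -28.3, 99.6]
ee_rot: [0.106, 0.699, 0.105, -0.699]
force: [-1.4, -1.8, 0.7]
grip_width: -0.001
```

```bash
python3 - <<'E'
from h import *
where();look("pics/l3.png")
for th in(.8,.5,.25,0.):
    r=36;to((r*np.cos(th)-7*np.sin(th)-11,0,66+r*np.sin(th)+7*np.cos(th)))
to((30,0,72))
E
```

```text
t 4.17 case frame 5.8 -0.2 99.6 F case -1.9 [-1.4 -1.8  0.7] w -0.0
(np.float64(9.059948900201295), 0, np.float64(96.70176623781299)) [ 0.0036  0.0011 -0.0023]
(np.float64(17.236993457824), 0, np.float64(89.40239732298392)) [ 0.0114  0.0035 -0.0096]
(np.float64(22.149019466801555), 0, np.float64(81.68892948513734)) [ 0.0161  0.0049 -0.0173]
(np.float64(25.0), 0, np.float64(73.0)) [ 0.0188  0.0058 -0.026 ]
(30, 0, 72) [ 0.0236  0.0072 -0.027 ]
```

View pics/l3.png

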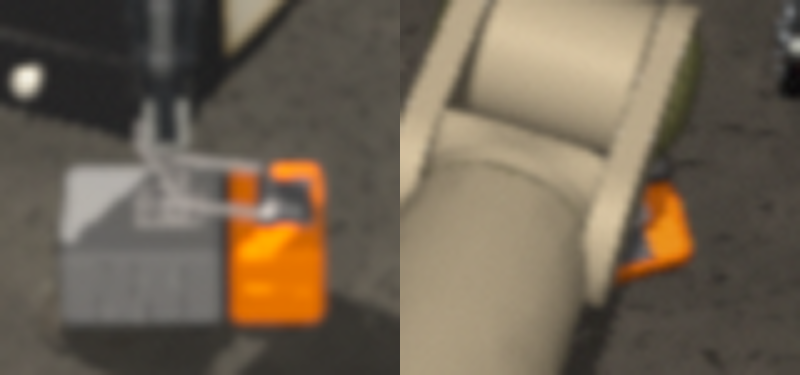

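The lever is about half over. The bail's near bar end has come back to side crop (270,208), against the lip, in keeping with x≈-51 and the same height as before. I'll carry on down.

{"op": "carry_out", "data": {
  "targets": [
    {"x":0.005,"y":0.002,"z":-0.003,"ax":0,"ay":0,"az":0,"hand":-1},
    {"x":0.012,"y":0.004,"z":-0.009,"ax":0,"ay":0,"az":0,"hand":-1},
    {"x":0.016,"y":0.005,"z":-0.015,"ax":0,"ay":0,"az":0,"hand":-1},
    {"x":0.018,"y":0.006,"z":-0.02,"ax":0,"ay":0,"az":0,"hand":-1}
  ]
}}

```text
time_s: 4.78
eef_pos: [544.8, -22.5, 78.8]
ee_rot: [0.105, 0.699, 0.105, -0.699]
force: [0.1, -0.4, 1.4]
grip_width: -0.002
```

```bash
python3 - <<'E'
from h import *
where();to((30,0,72))
E
```

```text
t 4.78 case frame 24.2 0.2 78.8 F case -0.1 [ 0.1 -0.4  1.4] w -0.0
(30, 0, 72) [ 0.0056  0.0015 -0.0068]
```

{"op": "carry_out", "data": {
  "targets": [
    {"x":0.003,"y":0.001,"z":-0.003,"ax":0,"ay":0,"az":0,"hand":-1},
    {"x":0.005,"y":0.0015,"z":-0.006,"ax":0,"ay":0,"az":0,"hand":-1},
    {"x":0.005,"y":0.0015,"z":-0.008,"ax":0,"ay":0,"az":0,"hand":-1},
    {"x":0.005,"y":0.0015,"z":-0.008,"ax":0,"ay":0,"az":0,"hand":-1}
  ]
}}

```text
time_s: 5.28
eef_pos: [549.3, -21.1, 72.7]
ee_rot: [0.105, 0.699, 0.105, -0.699]
force: [-5.4, 0.8, 15.6]
grip_width: -0.001
```

```bash
python3 - <<'E'
from h import *
where()
E
```

```text
t 5.28 case frame 29.0 0.3 72.7 F case -4.9 [-5.4  0.8 15.6] w -0.0
```

The finger stopped at z 72.7 with 16 N, which is the shut height of 73. Lift off, move clear and look.

{"op": "carry_out", "data": {
  "targets": [
    {"x":0,"y":0,"z":0.03,"ax":0,"ay":0,"az":0,"hand":-1},
    {"x":0,"y":0,"z":0.08,"ax":0,"ay":0,"az":0,"hand":-1},
    {"x":0,"y":0,"z":0.14,"ax":0,"ay":0,"az":0,"hand":-1},
    {"x":-0.04,"y":-0.04,"z":0.17,"ax":0,"ay":0,"az":0,"hand":-1},
    {"x":-0.08,"y":-0.085,"z":0.17,"ax":0,"ay":0,"az":0,"hand":-1}
  ]
}}

```text
time_s: 5.9
eef_pos: [469.1, -106.9, 243.3]
ee_rot: [0.107, 0.7, 0.105, -0.698]
force: [0.9, -1.5, -0.9]
grip_width: 0.005
```

{"op": "carry_out", "data": {
  "targets": [
    {"x":-0.04,"y":-0.045,"z":0,"ax":0,"ay":0,"az":0,"hand":-1},
    {"x":-0.08,"y":-0.09,"z":0,"ax":0,"ay":0,"az":0,"hand":-1},
    {"x":-0.12,"y":-0.135,"z":0,"ax":0,"ay":0,"az":0,"hand":-1},
    {"x":-0.14,"y":-0.18,"z":0,"ax":0,"ay":0,"az":0,"hand":-1},
    {"x":-0.16,"y":-0.225,"z":0,"ax":0,"ay":0,"az":0,"hand":-1}
  ]
}}

```text
time_s: 6.52
eef_pos: [308.2, -332.5, 241.5]
ee_rot: [0.105, 0.699, 0.105, -0.699]
force: [-0.1, 0.4, 0.0]
grip_width: -0.001
```

```bash
python3 - <<'E'
from h import *
where();look("pics/l4.png")
for x,z in((-51,66),):print(x,((proj("side",world(Q,[(x,24.5,z),(x,-24.5,z)]))-[262,180]+.5)*5).round())
a=cv2.imread("pics/side0.png");b=viewer.capture("side");print("blue case change",cv2.absdiff(a,b)[262:320,215:290].mean())
E
```

```text
t 6.53 case frame -292.8 -226.9 241.5 F case -0.0 [-0.1  0.4  0. ] w -0.0
-51 [[272. 220.]
 [271. 170.]]
blue case change 1.3678927203065134
```

View pics/l4.png

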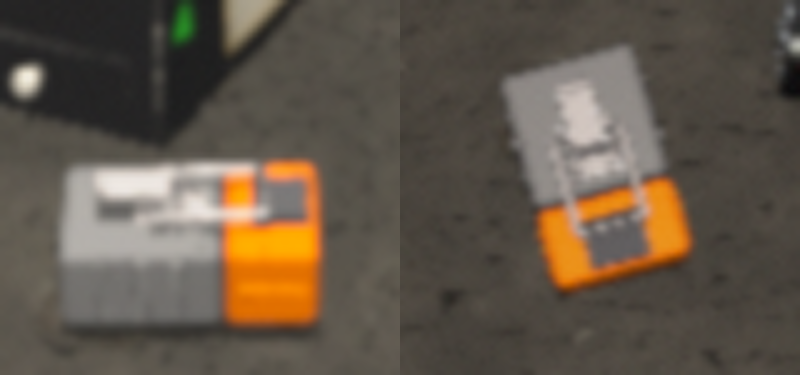

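The lever lies flat at (135,190). The bail runs to the keeper at (265,212), and the gap is closed: the cover's front edge moved from crop column 327 to 320, about 4 mm, and it stays there with the robot clear. The blue case's image is unchanged.

```bash
python3 -c "
from rig import finish_job
print(finish_job())"
```

```text
the job is handed in; nothing more can be done
None
```

The orange-covered case is latched and the job is handed in, at about 6.5 s of the 35 s allowed. No verdict was reported.

I pushed the bail bar over from behind with the shut fingers, and it fell in front of the keeper lip. I then swung the lever back and pressed it flat. The finger stopped at 72.7 mm with a wrist force of about 16 N, against a shut height of 73 mm.

- **Clamping:** with the arm clear, the last pictures show the lever flat, the bail on the keeper and the cover drawn in about 4 mm with the gap closed.
- **Blue case:** it looks unchanged in the side picture; I did not measure its pose again. I kept clear of the turquoise case too.
- **Disagreements:** the bar's image row was about 2 camera pixels off the predicted height. The case's bottom corners also missed the model by about 3 pixels, so I left them out of the pose fit. The force just before dead centre read only about 1.4 N, less than the roughly 4 N given, but the cover's movement shows the bail did pull.

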